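# Press a plinth's cap plate in the studio screw press

### The arm

A 6-joint arm with a two-finger parallel gripper is mounted at the origin on the work surface. World frame = base frame: x ahead of the robot, y to its left, z up, the work surface at z = 0. Lengths are in mm, angles in rad, forces in N, time in s.
With the tool pointing down it reaches from about 225 to 725 mm from the base axis. Payload 3.1 kg.
Tool frame: the origin (TCP) lies on the mounting face of the last link; the fingertips stand 173 mm ahead of it and the grasp point (between the pads) lies 155 mm ahead of it; x points along the fingers, z is the direction in which the jaws open and shut, and the axes are right-handed (so a half turn about x gives the same grasp; the last joint's range is limited). The gripper opens to 85 mm and grips with 20 to 120 N. Pads are 22 mm wide; open, the fingers measure 114 mm over their backs; the gripper's body (76 mm by 85 mm) begins 54 mm behind the grasp point. The pads swing forward as they close: fully open they stand 13 mm farther back than shut.
Start: joints at [0.974, 0.048, 0.099, 1.622, 0, 1.443], TCP at [237.209, 468.348, 404.712] pointing down, gripper open.
Joint ranges: [-2.91, 2.91], [-0.99, 1.94], [-1.21, 1.42], [-2.12, 2.29], [-1.49, 1.47], [-3.14, 3.14]. Speed limits (rad/s): [2.79, 2.79, 3.14, 3.14, 3.14, 3.14].

### API

Orientations are given as a unit quaternion [w, x, y, z].
In Python, from workcell import * gives the robot as it stands.
- The arm moves only by the tool arm_command, never from a script. Its argument "motion" is a list of rows, each a list of 2 entries, a list of its own where there are three numbers: the shift along the tool's x, y, z in units of 25 mm (1.0 is 25 mm), then the turn, a rotation vector about the tool's x, y, z in units of 5 degrees (1.0 is 5 degrees). In form: [[[tx, ty, tz], [ax, ay, az]], ...]. A call has 1 to 5 rows; each row shifts and turns the commanded pose from where the row before left it, along the tool's axes as they then stand; what a row does not reach is not made up. A row lasts 1/10 s, in which the tool goes at most 50 mm and 8.59 degrees, less where a joint would pass 70% of its speed; a pose out of reach is approached as far as the arm can. A call with a number of a shift or a turn outside -1 to 1 is refused whole. A call with a gripper value outside its range is refused whole. "claw" is the opening, from 0 (shut) to 1 (fully open), set as the call begins (left out, the last holds). The fingers move at their own pace and stop on an object; "grip_force" is the grip in N (left out, the last holds). Time passes only in rows, so rows that do not move let the fingers close. It gives the time, the measured TCP pose, the force and the opening at its end, in the units of the state.
- observe(): the state, without advancing time (a new reading comes with each control period).
- grab_frame(name): name is "scene" or "top" or "wrist"; returns the picture (384x512x3 uint8, red, green, blue); there is no depth.
- get_calibration(name): a dict with "fx", "fy", "cx", "cy" (pixels), "rvec" (rotation vector, rad) and "tvec" (3), from world to camera coordinates, as OpenCV has them; the wrist camera has in their place "T_tool_cam" (4x4, takes a point from camera to tool coordinates, whose origin is the TCP and whose axes are the tool frame's). Camera axes: x right, y down, z forward; pixel columns grow to the right and rows downward; lengths in mm; the calibration is good to about 2 mm. A picture is of the moment at which its call begins: read the wrist's pose just before it. get_calibration takes no time and is no camera call.
- job_done(): hands the job in, once; it reports no verdict.
Trained networks look in the newest picture that a camera, given by its name, has taken for a name from the list of things; names that differ only in an ending like _2 or _b are one class to them, and where a whole thing is asked for, a point or a joint stands for the part that bears it (a point fixed in the world has none). Each returns a list of dicts, best first, with "conf" (0 to 1); they miss things now and then, are a little off and sometimes report something else, mostly with a low value. They report only what shows in the picture. A call takes as long as a camera call. They do not tell look-alikes from the thing itself.
- spot_in(camera, target): "uv" ([column, row] in pixels, amid what is visible of it).
- outline_of(camera, target): "mask" (384x512 bool, what is visible of it) and "uv" ([column, row] in pixels, amid what is visible of it).
- pinpoint(camera, target): "uv" ([column, row] in pixels: a listed point, or the origin of a listed thing).
The state is a dict: "t": time; "joint_pos": joint angles; "dq": joint speeds; "joint_torque": joint torques, N m; "ee_pos": TCP position; "ee_rot": TCP orientation; "ft_force": force on the tool from outside, world axes, zero at the start; "wrist_torque": the same for the moment, N m; "grip_width": opening from 0.0 (shut) to 1.0 (fully open).
Only numpy, scipy, OpenCV 4.12 (cv2) and the standard library are available. Lean on these libraries where they do the work, as an engineer would, in place of code of your own. Each camera call takes 0.05 s, during which the arm holds its last target.

### The job

Slide the walnut plinth along the green screw press's bed until its far end rests against the brass stop, gently, without ramming it. Then wind the red-knobbed crank clockwise until the cork-faced pad meets the plinth, and snug it by feel: firmly held, but not overtightened. Let go and leave the plinth clamped, without disturbing the walnut offcut, the glue bottle or the steel dome beside the press.

Things in the scene. Friction and masses are not known exactly. Their poses are not given: they have to be found in the camera images.
- press: Green C-frame screw press fixed to the white table. Origin on the table right below the vertical screw axis, z up. Its post stands 105 mm towards its -x and its arm (46 mm wide, top 170 mm high, nut boss top 175 mm) reaches over to the screw. The open side is +x; the bed runs along its y.
- bed (a point): Middle of the press's flat steel bed, on its top, 30 mm above the table. Axes as the press. The bed is 90 mm wide (x) and runs from y = -160 to +62 mm of the press's origin. Two brass guide rails 66 mm apart, 10 mm high above the bed, run from y = -100 to +50 mm.
- stop_face (a point): Middle of the face of the brass stop at the bed's +y end, on the screw's centre line, 50 mm beyond the screw axis in the press's +y. The face looks to the press's -y; its top is 55 mm above the table.
- plinth: Loose dark walnut block, 60 (x) x 170 (y) x 30 (z) mm, 0.2 to 0.4 kg, with a thin polished plate at the end under the press. Origin at the centre of its underside, y along its length. It lies on the bed between the rails (3 mm play each side), 35 to 65 mm short of the stop; slide it along the press's +y. Home, its origin is at y = -35 mm of the press.
- plinth_end (a point): Centre of the plinth's near (-y) end face, half-way up its 30 mm, axes as the plinth: the face to push on. At home it is at y = -120 mm of the press's origin. Nothing stands above it within 50 mm.
- spindle: The screw with the steel pad cup (44 mm across) at its foot. Origin on the screw axis at the cup's underside, z up. It sinks 16 mm per clockwise turn. A worn cork facing (39 mm across) sticks out 6 to 10 mm below the cup, unknown which; 6 to 20 mm of gap to the plinth at the start. Past touch the pad force grows about 70 to 100 N per radian; the work wants 90 N (50 to 140 is good).
- hub (a point): Top centre of the crank's hub, on the vertical screw axis. The crank's push: winding it free takes a steady 8.5 N or so at the knob along its circle; past the touch this climbs by about 4 to 5 N per radian, and properly snug it takes 12 to 13 N (some 4 N more than free). 0.4 to 1.3 turns bring the pad to the plinth. When the hand pauses part of the push falls away, but the rise stays. The screw stays where it is left.
- knob_c (a point): Centre of the red upright knob on the crank: cylinder 24 mm across, 48 mm tall (24 mm above and below this point), free to spin on its pin, 45 mm from the screw axis. The crank arm's top is 27 mm below this point; nothing stands above the knob. To tighten it goes clockwise seen from above, sinking 16 mm per turn.
- offcut: Bystander: loose dark walnut offcut, 60 x 110 x 30 mm. Origin under its centre.
- glue: Bystander: yellow glue bottle, 54 mm across, 140 mm tall. Origin under its centre.
- dome: Bystander: polished steel dome, 68 mm across, 43 mm tall. Origin under its centre.
There are look-alikes about, which are no part of the job. What is shaped like the plinth but blue or turquoise is not meant.

How it is judged:
By the outcome, as a careful person would: the job done as asked, in the order asked, and still so for the second after the job is handed in, with the robot touching nothing.
It also fails if it takes over 67 s, if anything falls off the work surface, if the arm or the gripper's body presses on something with over 40 N, if the wrist force passes 120 N, or if a joint passes its speed limit or range.

## Working session

There is one attempt and no reset: what is moved stays moved. The work goes in short steps, Python scripts to look and compute and a tool call to move; the robot and the scene stay as the last step left them, time stands still between calls to the robot, and variables do not carry over. Pictures are saved under pics/ and viewed, and the job is handed in when it is done.

Besides the shell and the picture viewer there is one more tool, called after "Request:" as name([rows], argument=value, ...), one row to a line, values as JSON. arm_command: Moves the arm, as the interface text tells. Shifts and turns lie within -1 to 1; 1 stands for 25 mm of shift or 5 degrees of turn. Its arguments: {"type":"object","properties":{"motion":{"type":"array","items":{"type":"array"}},"claw":{"type":"number"},"grip_force":{"type":"number"}},"required":["motion"]}

```bash
ls; mkdir -p pics; python3 - <<'E'
from workcell import *
import cv2
s=observe();print(s)
for n in ("scene","top","wrist"):
    im=grab_frame(n); cv2.imwrite(f"pics/{n}0.png",im[:,:,::-1]); print(n,get_calibration(n))
E
```

```text
pics
{'t': 0.0, 'joint_pos': array([ 9.74204140e-01,  4.87307929e-02,  9.75835122e-02,  1.62200361e+00,
       -1.15115954e-05,  1.44299680e+00]), 'dq': array([ 3.21223908e-04,  8.86611511e-05, -5.65428973e-05,  6.69568514e-04,
        7.17480636e-04,  1.07764709e-03]), 'joint_torque': array([-5.00691513e-04, -3.38782418e+01,  3.20016003e+01,  2.04225403e-02,
       -2.65557655e-04, -4.15468790e-06]), 'ee_pos': array([237.09246435, 468.17699965, 403.51988693]), 'ee_rot': array([ 0.60169752, -0.37054476,  0.60321223,  0.36985359]), 'ft_force': array([-0.10439845, -0.38648191,  0.43025804]), 'wrist_torque': array([ 0.06655705, -0.02519953,  0.00930826]), 'grip_width': 1.0010503825589006}
scene {'fx': 366.02750953546393, 'fy': 366.02750953546393, 'cx': 259.104207345235, 'cy': 195.64103570715247, 'rvec': array([ 0.91518005,  2.43075047, -1.10514854]), 'tvec': array([ 393.52946785, -118.11363   , 1513.01806587])}
top {'fx': 450.7846899483404, 'fy': 450.7846899483404, 'cx': 255.27552420301123, 'cy': 196.42409137052454, 'rvec': array([ 2.17589956, -2.1771184 ,  0.11466545]), 'tvec': array([  -5.89175183,  568.64371333, 1343.31691055])}
wrist {'fx': 284.61339900194855, 'fy': 284.61339900194855, 'cx': 261.1264202056181, 'cy': 190.66932569289872, 'T_tool_cam': array([[-4.11036073e-04, -2.81788461e-01,  9.59476469e-01,
         3.07116266e+01],
       [-6.68654065e-05, -9.59476540e-01, -2.81788511e-01,
         7.06011831e+01],
       [ 9.99999913e-01, -1.79981027e-04,  3.75537569e-04,
         7.64091933e-01],
       [ 0.00000000e+00,  0.00000000e+00,  0.00000000e+00,
         1.00000000e+00]])}
```

View pics/scene0.png

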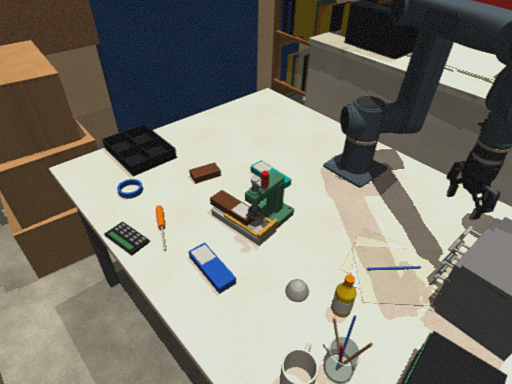

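View pics/top0.png

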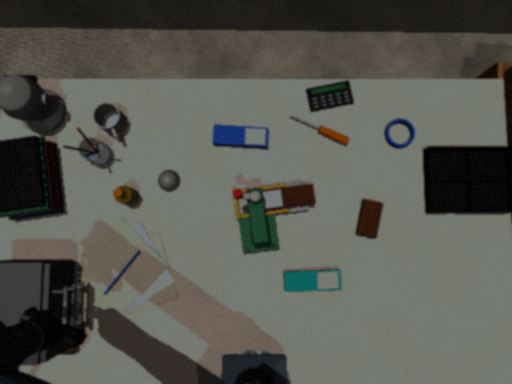

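View pics/wrist0.png

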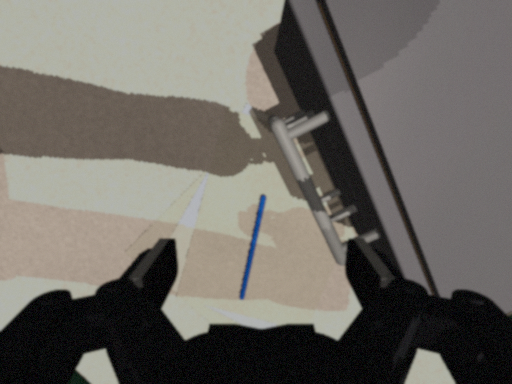

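```bash
python3 - <<'E'
from workcell import *
for n in ("top","scene"):
    for t in ("bed","stop_face","plinth_end","hub","knob_c","glue","dome","offcut","press"):
        try:
            print(n,t,[(round(d['conf'],2),[round(float(v),1) for v in d['uv']]) for d in pinpoint(n,t)][:3])
        except Exception as e: print(t,e)
print(observe()['t'])
E
```

```text
top bed [(0.84, [271.1, 205.2])]
top stop_face [(0.9, [232.6, 207.1])]
top plinth_end [(0.83, [313.7, 193.3]), (0.69, [283.2, 282.0]), (0.65, [212.5, 133.9])]
top hub [(0.61, [271.6, 201.9]), (0.58, [257.3, 199.8])]
top knob_c [(0.58, [238.6, 194.4])]
top glue [(0.97, [130.8, 194.4])]
top dome [(0.72, [169.1, 181.4]), (0.28, [311.9, 192.3])]
top offcut [(0.81, [371.1, 222.1])]
top press [(0.74, [254.1, 207.0]), (0.57, [312.7, 195.0])]
scene bed [(0.64, [241.1, 212.8])]
scene stop_face [(0.74, [267.5, 227.6]), (0.38, [252.0, 226.9])]
scene plinth_end [(0.96, [226.8, 284.6]), (0.89, [218.3, 197.6]), (0.75, [287.1, 184.9])]
scene hub [(0.95, [260.3, 179.9]), (0.21, [231.6, 209.0])]
scene knob_c [(0.72, [262.5, 175.1])]
scene glue [(0.96, [340.6, 309.5]), (0.48, [263.6, 177.5])]
scene dome [(0.64, [295.5, 292.9]), (0.16, [336.8, 309.5])]
scene offcut [(0.7, [201.7, 174.5]), (0.37, [231.6, 208.8])]
scene press [(0.63, [253.0, 228.8])]
1.05
```

```bash
cat > h.py <<'E'
from workcell import *
import numpy as np, cv2
from scipy.spatial.transform import Rotation as R
def cam(n,st=None):
    c=get_calibration(n); K=np.array([[c['fx'],0,c['cx']],[0,c['fy'],c['cy']],[0,0,1]])
    if 'rvec' in c:
        Rm=cv2.Rodrigues(np.array(c['rvec']))[0]; t=np.array(c['tvec'])
    else:
        q=st['ee_rot']; T=np.eye(4); T[:3,:3]=R.from_quat([q[1],q[2],q[3],q[0]]).as_matrix(); T[:3,3]=st['ee_pos']
        W=T@c['T_tool_cam']; Rm=W[:3,:3].T; t=-Rm@W[:3,3]
    return K,Rm,t
def ray(n,uv,st=None):
    K,Rm,t=cam(n,st); d=Rm.T@np.linalg.inv(K)@np.array([uv[0],uv[1],1]); return -Rm.T@t,d/np.linalg.norm(d)
def onz(n,uv,z,st=None):
    o,d=ray(n,uv,st); return o+d*(z-o[2])/d[2]
def proj(n,P,st=None):
    K,Rm,t=cam(n,st); p=K@(Rm@np.asarray(P,float)+t); return p[:2]/p[2]
def tri(obs):
    A=np.zeros((3,3));b=np.zeros(3);rs=[]
    for o,d in obs:
        M=np.eye(3)-np.outer(d,d);A+=M;b+=M@o
    p=np.linalg.solve(A,b); return p,[np.linalg.norm((np.eye(3)-np.outer(d,d))@(p-o)) for o,d in obs]
def Rt(st):
    q=st['ee_rot']; return R.from_quat([q[1],q[2],q[3],q[0]]).as_matrix()
E
python3 - <<'E'
from h import *
np.set_printoptions(precision=1,suppress=True)
print(Rt(observe()))
for nm,uv,z in (("bed",(271.1,205.2),30),("stop",(232.6,207.1),42),("pend",(313.7,193.3),45),("hub",(257.3,199.8),200),("knob",(238.6,194.4),200),("glue",(130.8,194.4),0),("dome",(169.1,181.4),0),("offcut",(371,222),0)):
    print(nm,onz("top",uv,z))
for nm,a,b in (("stop",(232.6,207.1),(267.5,227.6)),("pend",(313.7,193.3),(218.3,197.6)),("hub",(257.3,199.8),(260.3,179.9)),("knob",(238.6,194.4),(262.5,175.1)),("bed",(271.1,205.2),(241.1,212.8))):
    p,r=tri([ray("top",a),ray("scene",b)]); print(nm,p,r)
for n in("top","scene"):
    im=cv2.imread(f"pics/{n}0.png"); c=im[160:270,210:340] if n=="top" else im[145:255,195:325]
    cv2.imwrite(f"pics/{n}0z.png",cv2.resize(c,None,fx=5,fy=5,interpolation=cv2.INTER_CUBIC))
E
```

```text
[[ 0.  -0.9  0.5]
 [ 0.   0.5  0.9]
 [-1.  -0.   0. ]]
bed [541.7 -54.1  30. ]
stop [535.1  62.   42. ]
pend [ 576.4 -181.7   45. ]
hub [543. -10. 200.]
knob [557.4  39.7 200. ]
glue [577.6 378.8   0. ]
dome [618.2 261.2   0. ]
offcut [ 491.8 -364.2    0. ]
stop [538.5  58.   45.9] [np.float64(5.36729164151265), np.float64(5.367291641512521)]
pend [ 572.2 -178.1   38. ] [np.float64(6.615592306801559), np.float64(6.6155923068014255)]
hub [537.   -4.1 203.9] [np.float64(8.122825651504764), np.float64(8.1228256515049)]
knob [553.5  36.8 252.6] [np.float64(1.9740930172170381), np.float64(1.9740930172170468)]
bed [547.4 -59.6  31.6] [np.float64(8.03136637124016), np.float64(8.031366371240122)]
```

View pics/top0z.png

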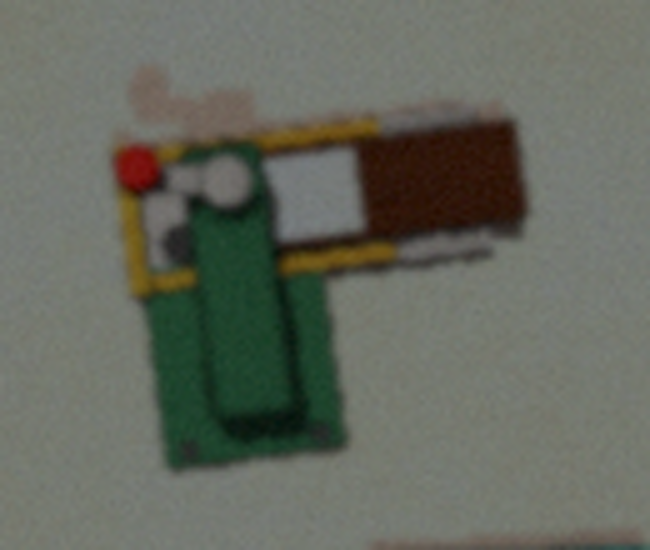

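View pics/scene0z.png

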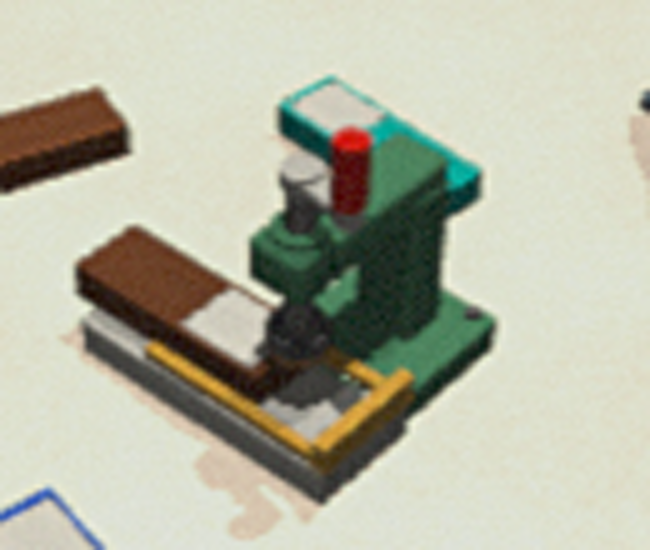

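```bash
python3 - <<'E'
from h import *
from scipy.optimize import least_squares
np.set_printoptions(precision=1,suppress=True)
T=lambda u,v:(u/5+210,v/5+160); S=lambda u,v:(u/5+195,v/5+145)
for nm,a,b in (("hubtop",T(230,180),S(305,165)),("knobtop",T(137,168),S(352,140))):
    print(nm,*tri([ray("top",a),ray("scene",b)]))
pts=[((45,62,55),T(113,135)),((-45,62,55),T(138,297)),((33,-100,40),T(381,137)),((-33,-100,40),T(393,245)),((-23,-0,170),T(193,215)) ][:4]
f=lambda p:np.concatenate([proj("top",(p[0]+np.cos(p[2])*x-np.sin(p[2])*y,p[1]+np.sin(p[2])*x+np.cos(p[2])*y,z))-np.array(uv) for (x,y,z),uv in pts])
r=least_squares(f,[540,0,0.1]);print(r.x,np.degrees(r.x[2]),r.fun)
E
```

```text
hubtop [549.   -3.8 216.6] [np.float64(3.6421808223057797), np.float64(3.6421808223057917)]
knobtop [552.1  42.  262.9] [np.float64(1.4284492851483679), np.float64(1.42844928514831)]
[551.9  -5.6   0.1] 6.332424216838621 [ 0.2  1.5 -1.6 -0.9  0.6 -0.3  0.8 -0.2]
```

Request:
arm_command([
  [[-0.8,0,0],[-1,0,0]],
  [[-0.8,0,0],[-1,0,0]],
  [[-0.8,0,0],[-1,0,0]],
  [[0,0,0],[-1,0,0]],
  [[0,0,0],[-1,0,0]],
], claw=0)

```text
t: 1.55
ee_pos: [237.3, 468.5, 465.9]
ee_rot: [0.508, -0.493, 0.506, 0.493]
ft_force: [0.5, -0.4, -0.2]
grip_width: 0.146
```

```bash
python3 - <<'E'
from h import *
s=observe();Rm=Rt(s);d=np.array([550,-110,465])-s['ee_pos']
z=Rm[:,2];th=np.degrees(np.arctan2(z[1],z[0]));print(th)
n=27;rot=(186.3-th)/n/5;print(rot); rot=round(rot,2)
for k in range(n):
    t=Rm.T@d/n/25; print(f"[[{t[0]:.2f}, {t[1]:.2f}, {t[2]:.2f}], [{-rot}, 0, 0]],",end="\n" if k%5==4 else " ")
    Rm=Rm@R.from_rotvec([-np.radians(5*rot),0,0]).as_matrix()
E
```

```text
88.34820280031798
0.7255688681457928
[[0.00, -0.49, -0.84], [-0.73, 0, 0]], [[0.00, -0.43, -0.87], [-0.73, 0, 0]], [[0.00, -0.38, -0.90], [-0.73, 0, 0]], [[0.00, -0.32, -0.92], [-0.73, 0, 0]], [[0.00, -0.26, -0.94], [-0.73, 0, 0]],
[[0.00, -0.20, -0.95], [-0.73, 0, 0]], [[0.00, -0.14, -0.96], [-0.73, 0, 0]], [[0.00, -0.08, -0.97], [-0.73, 0, 0]], [[0.00, -0.01, -0.97], [-0.73, 0, 0]], [[0.00, 0.05, -0.97], [-0.73, 0, 0]],
[[0.00, 0.11, -0.97], [-0.73, 0, 0]], [[0.00, 0.17, -0.96], [-0.73, 0, 0]], [[0.00, 0.23, -0.95], [-0.73, 0, 0]], [[0.00, 0.29, -0.93], [-0.73, 0, 0]], [[0.00, 0.35, -0.91], [-0.73, 0, 0]],
[[0.00, 0.41, -0.89], [-0.73, 0, 0]], [[0.00, 0.46, -0.86], [-0.73, 0, 0]], [[0.00, 0.52, -0.83], [-0.73, 0, 0]], [[0.00, 0.57, -0.79], [-0.73, 0, 0]], [[0.00, 0.62, -0.75], [-0.73, 0, 0]],
[[0.00, 0.66, -0.71], [-0.73, 0, 0]], [[0.00, 0.71, -0.67], [-0.73, 0, 0]], [[0.00, 0.75, -0.62], [-0.73, 0, 0]], [[0.00, 0.79, -0.57], [-0.73, 0, 0]], [[0.00, 0.82, -0.52], [-0.73, 0, 0]],
[[0.00, 0.85, -0.47], [-0.73, 0, 0]], [[0.00, 0.88, -0.41], [-0.73, 0, 0]],
```

Request:
arm_command([
  [[0,-0.49,-0.84],[-0.73,0,0]],
  [[0,-0.43,-0.87],[-0.73,0,0]],
  [[0,-0.38,-0.9],[-0.73,0,0]],
  [[0,-0.32,-0.92],[-0.73,0,0]],
  [[0,-0.26,-0.94],[-0.73,0,0]],
])

```text
t: 2.05
ee_pos: [295.2, 360.3, 464.8]
ee_rot: [-0.423, 0.567, -0.423, -0.567]
ft_force: [-0.3, 0.1, 0.4]
grip_width: 0.002
```

Request:
arm_command([
  [[0,-0.2,-0.95],[-0.73,0,0]],
  [[0,-0.14,-0.96],[-0.73,0,0]],
  [[0,-0.08,-0.97],[-0.73,0,0]],
  [[0,-0.01,-0.97],[-0.73,0,0]],
  [[0,0.05,-0.97],[-0.73,0,0]],
])

```text
t: 2.55
ee_pos: [352.5, 253.2, 464.9]
ee_rot: [-0.328, 0.627, -0.327, -0.627]
ft_force: [0.6, 0.6, -0.3]
grip_width: 0.0
```

Request:
arm_command([
  [[0,0.11,-0.97],[-0.73,0,0]],
  [[0,0.17,-0.96],[-0.73,0,0]],
  [[0,0.23,-0.95],[-0.73,0,0]],
  [[0,0.29,-0.93],[-0.73,0,0]],
  [[0,0.35,-0.91],[-0.73,0,0]],
])

```text
t: 3.05
ee_pos: [410.2, 145.8, 464.9]
ee_rot: [-0.224, 0.671, -0.224, -0.67]
ft_force: [0.1, 0.4, 0.2]
grip_width: -0.002
```

Request:
arm_command([
  [[0,0.41,-0.89],[-0.73,0,0]],
  [[0,0.46,-0.86],[-0.73,0,0]],
  [[0,0.52,-0.83],[-0.73,0,0]],
  [[0,0.57,-0.79],[-0.73,0,0]],
  [[0,0.62,-0.75],[-0.73,0,0]],
])

```text
t: 3.55
ee_pos: [467.8, 38.1, 464.8]
ee_rot: [-0.115, 0.698, -0.115, -0.698]
ft_force: [0.7, -0.9, -0.5]
grip_width: 0.004
```

Request:
arm_command([
  [[0,0.66,-0.71],[-0.73,0,0]],
  [[0,0.71,-0.67],[-0.73,0,0]],
  [[0,0.75,-0.62],[-0.73,0,0]],
  [[0,0.79,-0.57],[-0.73,0,0]],
  [[0,0.82,-0.52],[-0.73,0,0]],
])

```text
t: 4.05
ee_pos: [525.1, -69.2, 464.7]
ee_rot: [-0.003, 0.707, -0.003, -0.707]
ft_force: [0.4, -0.2, 0.1]
grip_width: 0.004
```

Request:
arm_command([
  [[0,0.85,-0.47],[-0.73,0,0]],
  [[0,0.88,-0.41],[-0.73,0,0]],
  [[0,0,0],[0,0,0]],
  [[0,0,0],[0,0,0]],
])

```text
t: 4.45
ee_pos: [547.6, -111.3, 464.3]
ee_rot: [-0.04, -0.706, -0.041, 0.706]
ft_force: [-0.2, 0.1, -0.4]
grip_width: -0.004
```

```bash
python3 - <<'E'
from h import *
np.set_printoptions(precision=2,suppress=True)
s=observe();print(s['t'],s['ee_pos'],s['joint_pos'],Rt(s),s['ft_force'])
im=grab_frame("wrist");cv2.imwrite("pics/wrist1.png",cv2.resize(im[:,:,::-1],None,fx=1.5,fy=1.5,interpolation=cv2.INTER_CUBIC))
for t,z in (("plinth_end",45),("hub",214),("knob_c",238),("stop_face",42),("bed",30)):
    for d in pinpoint("wrist",t)[:3]: print(t,d['conf'],d['uv'],onz("wrist",d['uv'],z,s))
E
```

```text
4.45 [ 547.6  -111.27  464.33] [-0.32  0.16  0.34  1.75  0.   -2.01] [[-0.    0.11 -0.99]
 [ 0.   -0.99 -0.11]
 [-1.   -0.    0.  ]] [-0.16  0.12 -0.35]
plinth_end 0.94 [410.5, 190.9] [332.5  -92.57  45.  ]
plinth_end 0.89 [118.2, 279.4] [749.49 101.1   45.  ]
plinth_end 0.59 [246.4, 104.8] [ 576.28 -182.49   45.  ]
```

View pics/wrist1.png

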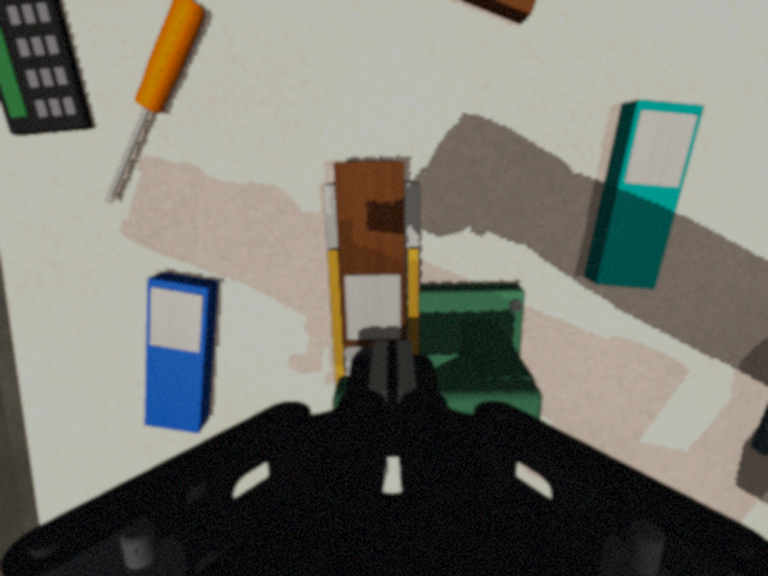

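```bash
python3 - <<'E'
from h import *
from scipy.optimize import least_squares
np.set_printoptions(precision=2,suppress=True)
s=observe();print(s['t'])
W=lambda u,v:(u/1.5,v/1.5)
T=lambda u,v:(u/5+210,v/5+160); S=lambda u,v:(u/5+195,v/5+145)
pts=[("top",(45,62,55),T(113,135)),("top",(-45,62,55),T(138,297)),("top",(33,-100,40),T(381,137)),("top",(-33,-100,40),T(393,245)),
("wrist",(45,-160,30),W(325,183)),("wrist",(-45,-160,30),W(420,181)),("wrist",(33,-100,40),W(338,250)),("wrist",(-33,-100,40),W(408,249)),
("scene",(45,62,30),S(322,500)),("scene",(45,62,55),S(322,450)),("scene",(-45,62,55),S(410,375)),("scene",(45,-160,30),S(85,330))]
def w(p,q): x,y,z=q;return (p[0]+np.cos(p[2])*x-np.sin(p[2])*y,p[1]+np.sin(p[2])*x+np.cos(p[2])*y,z)
f=lambda p:np.concatenate([proj(c,w(p,q),s)-np.array(uv) for c,q,uv in pts])
r=least_squares(f,[540,0,0.1],loss='soft_l1');p=r.x;print(p,np.degrees(p[2]));print(f(p).reshape(-1,2))
for u in ((335,161),(406,159)): 
    P=onz("wrist",W(*u),60,s); d=P[:2]-p[:2]; c,sn=np.cos(p[2]),np.sin(p[2]); print(P,"press",c*d[0]+sn*d[1],-sn*d[0]+c*d[1])
for nm,a,b in (("hubtop",T(230,180),S(305,165)),("knobtop",T(137,168),S(352,140))):
    P=tri([ray("top",a),ray("scene",b)])[0];d=P[:2]-p[:2];print(nm,P,c*d[0]+sn*d[1],-sn*d[0]+c*d[1])
E
```

```text
4.75
[552.28  -1.26   0.13] 7.391926616883525
[[-1.46  1.77]
 [-2.68 -0.71]
 [-1.11 -1.01]
 [-0.53 -0.99]
 [-0.96  0.02]
 [ 0.78  0.59]
 [ 0.19 -0.63]
 [ 0.38 -0.48]
 [-0.39 -4.83]
 [-0.21 -0.31]
 [ 0.28 -0.4 ]
 [-1.84 -2.88]]
[ 604.73 -175.28   60.  ] press 29.63207928775104 -179.31743394949308
[ 545.58 -183.89   60.  ] press -30.141783237853772 -180.2451732985366
hubtop [548.95  -3.76 216.62] -3.6199921764722904 -2.044828133086519
knobtop [552.1   41.98 262.86] 5.382548261022347 42.90303002163392
```

Request:
arm_command([
  [[0,0.9,-0.19],[-0.2,0,0]],
  [[0,1,-0.19],[0,0,0]],
  [[0.5,1,-0.19],[0,0,0]],
  [[1,1,-0.17],[0,0,0]],
  [[1,0,0],[0,0,0]],
])

```text
t: 5.25
ee_pos: [579.2, -207.7, 401.5]
ee_rot: [0.047, 0.706, 0.046, -0.705]
ft_force: [0.5, -0.4, -1.2]
grip_width: 0.002
```

Request:
arm_command([
  [[1,0,0],[0,0,0]],
  [[1,0,0],[0,0,0]],
  [[1,0,0],[0,0,0]],
  [[1,0,0],[0,0,0]],
  [[1,0,0],[0,0,0]],
])

```text
t: 5.75
ee_pos: [578.5, -204.7, 276.5]
ee_rot: [0.048, 0.706, 0.048, -0.705]
ft_force: [0.4, 0.3, 0.6]
grip_width: 0.001
```

Request:
arm_command([
  [[1,0,0],[0,0,0]],
  [[1,0,0],[0,0,0]],
  [[0.5,0,0],[0,0,0]],
  [[0,0,0],[0,0,0]],
])

```text
t: 6.15
ee_pos: [577.5, -204.4, 212.2]
ee_rot: [-0.047, -0.704, -0.048, 0.707]
ft_force: [-0.6, 0.3, -0.6]
grip_width: -0.004
```

```bash
python3 - <<'E'
from h import *
np.set_printoptions(precision=2,suppress=True)
s=observe();print(s['t'],s['ee_pos'],s['joint_pos'],s['ft_force'])
im=grab_frame("wrist");cv2.imwrite("pics/wrist2.png",cv2.resize(im[:,:,::-1],None,fx=1.5,fy=1.5,interpolation=cv2.INTER_CUBIC))
im=grab_frame("scene");cv2.imwrite("pics/scene2.png",cv2.resize(im[100:260,150:350,::-1],None,fx=4,fy=4,interpolation=cv2.INTER_CUBIC)[:600])
E
```

```text
6.15 [ 577.48 -204.38  212.19] [-0.45  0.32  0.02  1.28  0.   -2.16] [-0.64  0.27 -0.6 ]
```

View pics/wrist2.png

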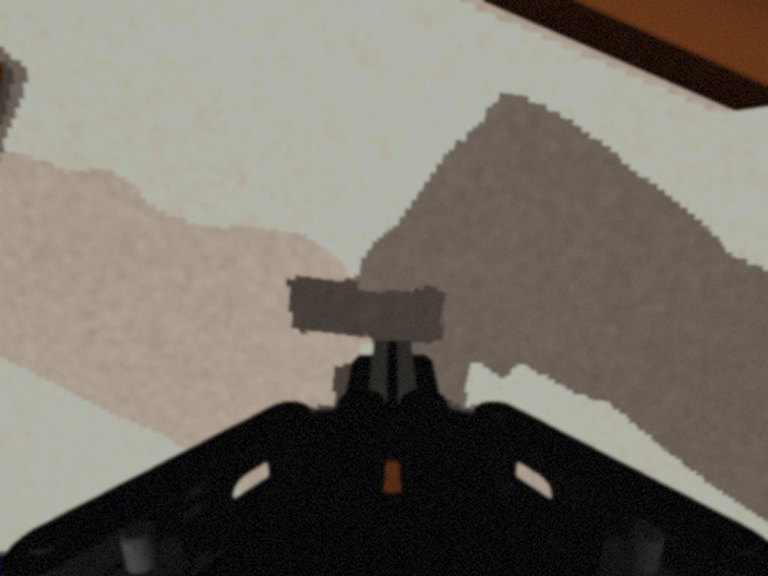

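View pics/scene2.png

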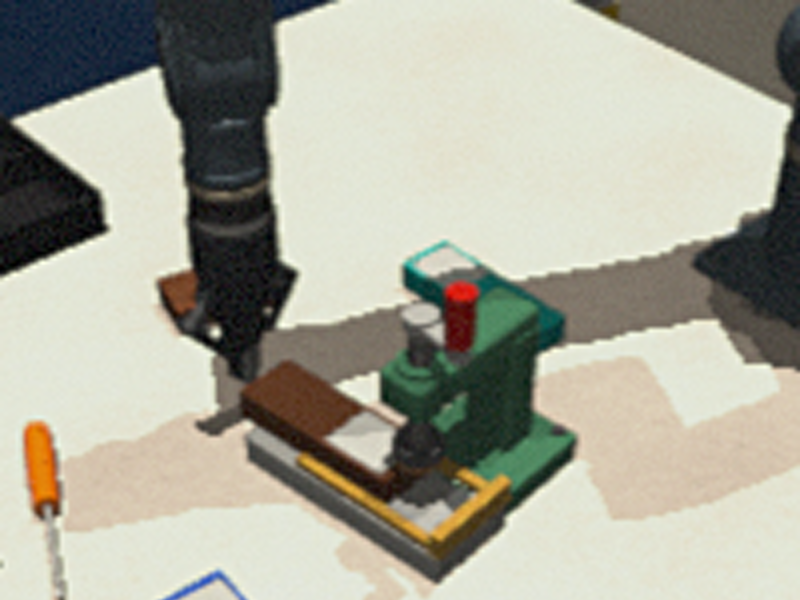

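Request:
arm_command([
  [[0,-0.2,0],[0,0,0]],
  [[0,-0.16,0],[0,0,0]],
  [[0,-0.12,0],[0,0,0]],
  [[0,-0.12,0],[0,0,0]],
  [[0,-0.16,0],[0,0,0]],
])

```text
t: 6.75
ee_pos: [576.4, -187.0, 215.6]
ee_rot: [0.048, 0.706, 0.046, -0.705]
ft_force: [0.7, -2.8, 1.7]
grip_width: -0.001
```

Request:
arm_command([
  [[0,-0.2,0],[0,0,0]],
  [[0,-0.2,0],[0,0,0]],
  [[0,-0.2,0],[0,0,0]],
  [[0,-0.2,0],[0,0,0]],
  [[0,-0.2,0],[0,0,0]],
])

```text
t: 7.25
ee_pos: [573.0, -161.8, 215.6]
ee_rot: [0.048, 0.706, 0.047, -0.705]
ft_force: [0.7, -6.3, 4.6]
grip_width: 0.001
```

Request:
arm_command([
  [[0,-0.16,0],[0,0,0]],
  [[0,-0.16,0],[0,0,0]],
  [[0,-0.16,0],[0,0,0]],
  [[0,-0.16,0],[0,0,0]],
  [[0,-0.12,0],[0,0,0]],
])

```text
t: 7.75
ee_pos: [570.1, -142.5, 214.6]
ee_rot: [-0.047, -0.705, -0.047, 0.706]
ft_force: [1.8, -5.6, 4.0]
grip_width: 0.001
```

Request:
arm_command([
  [[0,-0.06,0],[0,0,0]],
  [[0,-0.06,0],[0,0,0]],
  [[0,-0.06,0],[0,0,0]],
])

```text
t: 8.05
ee_pos: [569.5, -138.3, 214.6]
ee_rot: [-0.047, -0.705, -0.047, 0.706]
ft_force: [0.1, -4.6, 3.2]
grip_width: 0.002
```

```bash
python3 - <<'E'
from h import *
np.set_printoptions(precision=2,suppress=True)
s=observe();print(s['t'],s['ee_pos'],s['joint_pos'],s['ft_force'])
im=grab_frame("scene");cv2.imwrite("pics/scene3.png",cv2.resize(im[150:250,190:310,::-1],None,fx=6,fy=6,interpolation=cv2.INTER_CUBIC)[:600])
E
```

```text
8.05 [ 569.51 -138.32  214.59] [-0.35  0.25 -0.06  1.26 -0.   -2.06] [ 0.11 -4.64  3.15]
```

View pics/scene3.png

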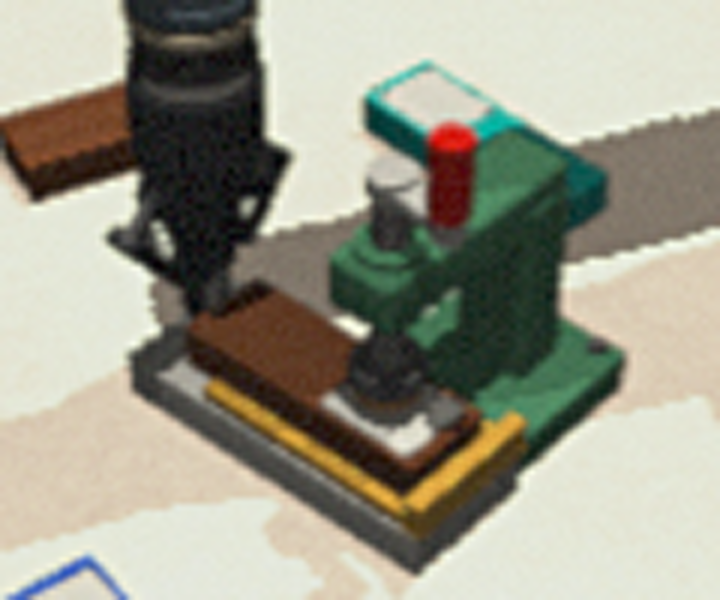

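Request:
arm_command([
  [[0,-0.06,0],[0,0,0]],
  [[0,-0.06,0],[0,0,0]],
  [[0,-0.06,0],[0,0,0]],
])

```text
t: 8.4
ee_pos: [568.9, -133.8, 214.6]
ee_rot: [-0.047, -0.705, -0.047, 0.706]
ft_force: [1.2, -5.5, 3.8]
grip_width: -0.001
```

Request:
arm_command([
  [[0,-0.04,0],[0,0,0]],
  [[0,-0.04,0],[0,0,0]],
])

```text
t: 8.6
ee_pos: [568.6, -131.8, 214.6]
ee_rot: [-0.047, -0.705, -0.048, 0.706]
ft_force: [0.3, -3.7, 2.9]
grip_width: -0.001
```

Request:
arm_command([
  [[0,-0.04,0],[0,0,0]],
  [[0,-0.04,0],[0,0,0]],
])

```text
t: 8.8
ee_pos: [568.5, -131.0, 214.6]
ee_rot: [-0.049, -0.705, -0.046, 0.706]
ft_force: [0.7, -9.3, 2.8]
grip_width: 0.004
```

Request:
arm_command([
  [[0,-0.02,0],[0,0,0]],
  [[0,-0.02,0],[0,0,0]],
])

```text
t: 9.0
ee_pos: [568.5, -130.7, 214.7]
ee_rot: [-0.049, -0.706, -0.045, 0.706]
ft_force: [1.5, -10.8, 0.2]
grip_width: -0.002
```

```bash
python3 - <<'E'
from h import *
np.set_printoptions(precision=2,suppress=True)
s=observe();print(s['t'],s['ee_pos'],s['ft_force'])
im=grab_frame("scene");cv2.imwrite("pics/scene4.png",cv2.resize(im[150:250,190:310,::-1],None,fx=6,fy=6,interpolation=cv2.INTER_CUBIC)[:600])
E
```

```text
9.0 [ 568.51 -130.72  214.69] [  1.45 -10.75   0.17]
```

View pics/scene4.png

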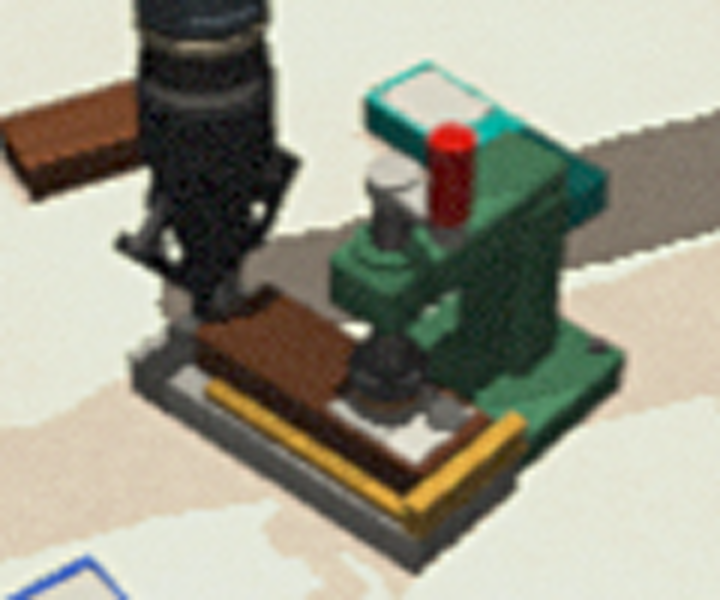

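Request:
arm_command([
  [[0,-0.02,0],[0,0,0]],
  [[0,-0.02,0],[0,0,0]],
  [[0,0,0],[0,0,0]],
])

```text
t: 9.35
ee_pos: [568.4, -130.4, 214.7]
ee_rot: [-0.049, -0.705, -0.044, 0.706]
ft_force: [1.4, -11.2, 1.1]
grip_width: 0.0
```

Request:
arm_command([
  [[0,0.3,0],[0,0,0]],
  [[-0.3,0.6,0],[0,0,0]],
  [[-1,0.9,0],[0,0,0]],
  [[-1,0.3,0],[0,0,0]],
  [[-1,0,0],[0,0,0]],
])

```text
t: 9.85
ee_pos: [574.8, -181.0, 297.1]
ee_rot: [-0.046, -0.705, -0.048, 0.706]
ft_force: [-0.2, -0.1, -0.3]
grip_width: -0.001
```

Request:
arm_command([
  [[-1,0,0],[0,0,0]],
  [[-1,0,0],[0,0,0]],
  [[-1,0,0],[0,0,0]],
  [[-1,0,0],[0,0,0]],
  [[-1,0,0],[0,0,0]],
])

```text
t: 10.35
ee_pos: [574.9, -179.7, 422.6]
ee_rot: [-0.046, -0.705, -0.049, 0.706]
ft_force: [-0.7, -1.2, 0.5]
grip_width: 0.001
```

Request:
arm_command([
  [[-1,0,0],[0,0,0]],
  [[-1,0,0],[0,0,0]],
  [[0,0,0],[0,0,0]],
  [[0,0,0],[0,0,0]],
], claw=0.75)

```text
t: 10.75
ee_pos: [575.3, -180.0, 472.1]
ee_rot: [0.047, 0.706, 0.048, -0.705]
ft_force: [-0.0, -0.0, 0.6]
grip_width: 0.678
```

```bash
python3 - <<'E'
from h import *
np.set_printoptions(precision=2,suppress=True)
s=observe();print(s['t'],s['ee_pos'],s['joint_pos'],s['ft_force'],s['grip_width'])
im=grab_frame("wrist");cv2.imwrite("pics/wrist5.png",cv2.resize(im[:,:,::-1],None,fx=1.5,fy=1.5,interpolation=cv2.INTER_CUBIC))
im=grab_frame("top");cv2.imwrite("pics/top5.png",cv2.resize(im[160:270,210:340,::-1],None,fx=5,fy=5,interpolation=cv2.INTER_CUBIC))
im=grab_frame("scene");cv2.imwrite("pics/scene5.png",cv2.resize(im[150:250,190:310,::-1],None,fx=6,fy=6,interpolation=cv2.INTER_CUBIC)[:600])
E
```

```text
10.75 [ 575.33 -179.96  472.14] [-0.41  0.29  0.51  1.79  0.   -2.12] [-0.   -0.02  0.62] 0.678126050200718
```

View pics/wrist5.png

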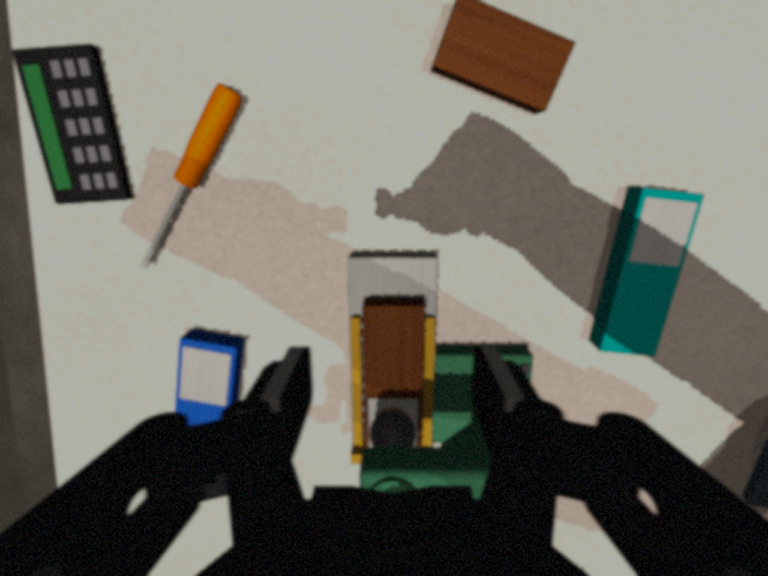

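View pics/top5.png

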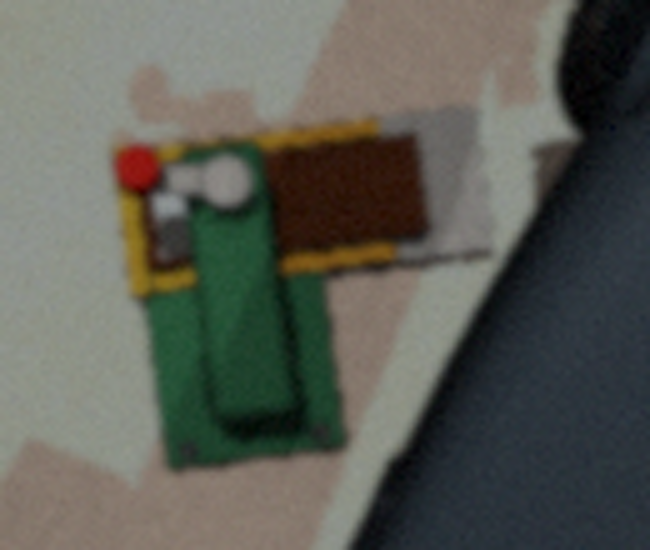

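View pics/scene5.png

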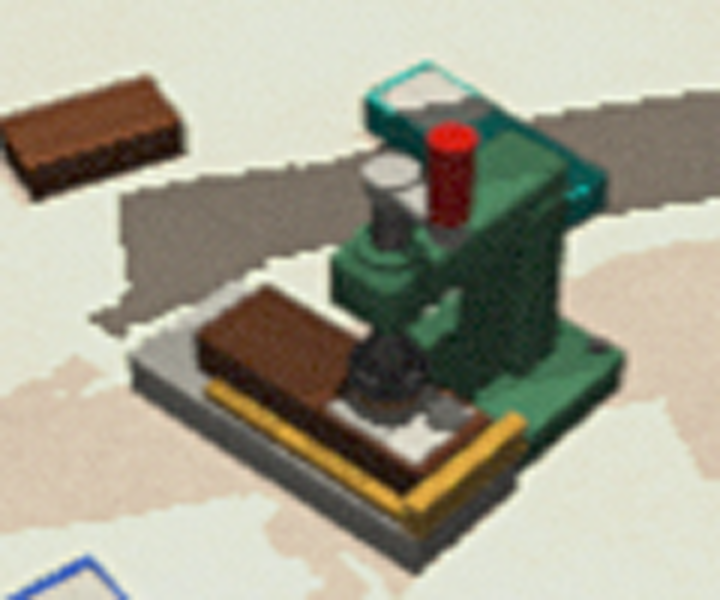

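Request:
arm_command([
  [[-0.6,-0.6,0],[0,0,0]],
  [[-0.5,-1,-0.1],[0,0,0]],
  [[0,-1,-0.12],[0,0,0]],
  [[0,-1,0],[0,0,0]],
  [[0,-1,0],[0,0,0]],
])

```text
t: 11.4
ee_pos: [564.7, -63.3, 500.4]
ee_rot: [0.047, 0.706, 0.048, -0.705]
ft_force: [-0.1, 0.7, 0.0]
grip_width: 0.753
```

Request:
arm_command([
  [[0,-1,0],[0,0,0]],
  [[0,-1,0],[0,0,0]],
  [[0,-1,0],[0,0,0]],
  [[0,-1,0],[0,0,0]],
  [[0,-1,0],[0,0,0]],
])

```text
t: 11.9
ee_pos: [547.6, 60.5, 500.3]
ee_rot: [-0.047, -0.705, -0.048, 0.706]
ft_force: [-0.1, -0.0, -0.4]
grip_width: 0.748
```

Request:
arm_command([
  [[0,-0.8,0],[0,0,0]],
  [[0,0,0],[0,0,0]],
  [[0,0,0],[0,0,0]],
])

```text
t: 12.2
ee_pos: [545.3, 79.2, 500.1]
ee_rot: [-0.048, -0.705, -0.048, 0.705]
ft_force: [-0.9, 0.0, -0.5]
grip_width: 0.75
```

```bash
python3 - <<'E'
from h import *
np.set_printoptions(precision=2,suppress=True)
s=observe();print(s['t'],s['ee_pos'],s['joint_pos'],s['ft_force'],s['grip_width'])
im=grab_frame("wrist");cv2.imwrite("pics/wrist6.png",cv2.resize(im[:,:,::-1],None,fx=1.5,fy=1.5,interpolation=cv2.INTER_CUBIC))
for t,z in (("hub",216),("knob_c",239)):
    for d in pinpoint("wrist",t)[:3]: print(t,d['conf'],d['uv'],onz("wrist",d['uv'],z,s))
E
```

```text
12.2 [545.34  79.22 500.14] [ 0.02  0.17  0.42  1.83 -0.   -1.68] [-0.94  0.04 -0.52] 0.7499528664832389
hub 0.88 [266.4, 92.9] [553.49  -3.46 216.  ]
knob_c 0.7 [257.3, 151.1] [554.76  42.87 239.  ]
```

View pics/wrist6.png

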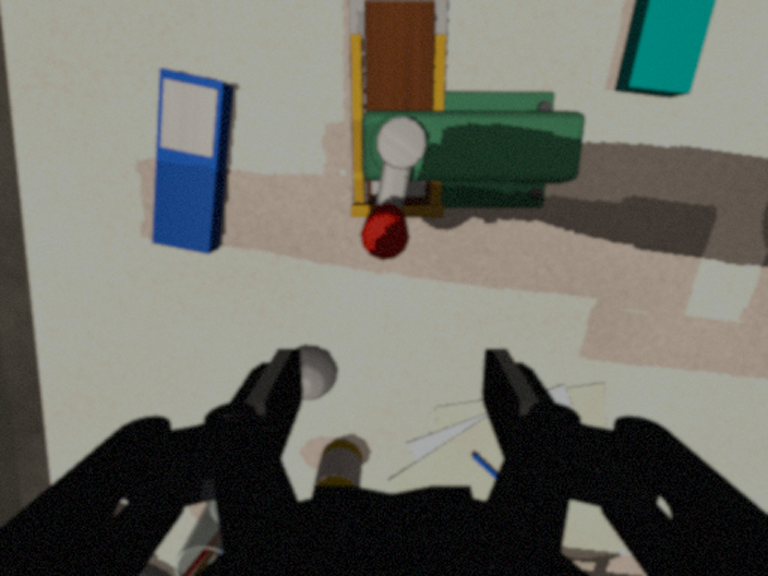

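```bash
python3 - <<'E'
from h import *
np.set_printoptions(precision=2,suppress=True)
s=observe()
b=cv2.imread("pics/wrist6.png")
cv2.imwrite("pics/wrist6z.png",cv2.resize(b[100:280,330:460],None,fx=3.3,fy=3.3,interpolation=cv2.INTER_CUBIC))
T=lambda u,v:(u/5+210,v/5+160); S=lambda u,v:(u/6+190,v/6+150);W=lambda u,v:(u/1.5,v/1.5)
for nm,a,b,c in (("hubtop",T(229,180),S(391,172),W(402,142)),("knobtop",T(137,168),S(452,137),W(385,237))):
    print(nm,*tri([ray("top",a),ray("scene",b),ray("wrist",c,s)]));print(*tri([ray("scene",b),ray("wrist",c,s)]));print(*tri([ray("top",a),ray("wrist",c,s)]))
E
```

```text
hubtop [550.95  -3.82 214.7 ] [np.float64(2.1608184359692526), np.float64(2.7136569919865727), np.float64(1.246755081785632)]
[550.92  -2.43 215.44] [np.float64(1.7509776492629499), np.float64(1.7509776492628386)]
[552.31  -5.   205.62] [np.float64(0.9887188407122185), np.float64(0.9887188407122067)]
knobtop [553.36  42.44 264.17] [np.float64(1.5843597180992908), np.float64(1.8013804115121714), np.float64(1.7387769616414974)]
[553.95  43.57 264.9 ] [np.float64(1.4566973030619057), np.float64(1.4566973030619843)]
[553.98  41.73 265.07] [np.float64(1.3936904614906973), np.float64(1.393690461490601)]
```

View pics/wrist6z.png

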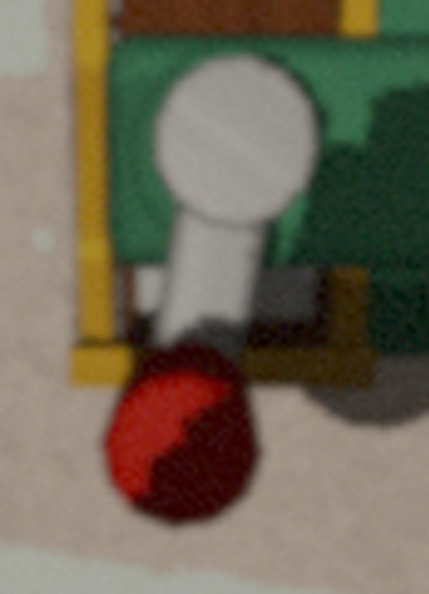

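Request:
arm_command([
  [[0,0.8,-0.1],[0,0,0]],
  [[0.5,0.72,-0.05],[0,0,0]],
  [[1,0,0],[0,0,0]],
  [[1,0,0],[0,0,0]],
  [[0.5,0,0],[0,0,0]],
])

```text
t: 12.85
ee_pos: [554.4, 40.0, 422.0]
ee_rot: [-0.046, -0.704, -0.047, 0.707]
ft_force: [0.1, -0.3, -0.1]
grip_width: 0.753
```

Request:
arm_command([
  [[0.5,0,0],[0,0,0]],
  [[0.4,0,0],[0,0,0]],
  [[0.14,0,0],[0,0,0]],
  [[0,0,0],[0,0,0]],
])

```text
t: 13.25
ee_pos: [554.6, 41.1, 398.4]
ee_rot: [-0.047, -0.705, -0.047, 0.706]
ft_force: [0.1, -0.5, -0.4]
grip_width: 0.754
```

```bash
python3 - <<'E'
from h import *
np.set_printoptions(precision=2,suppress=True)
s=observe();print(s['t'],s['ee_pos'],s['joint_pos'],s['ft_force'],s['grip_width'])
im=grab_frame("wrist");cv2.imwrite("pics/wrist7.png",cv2.resize(im[:,:,::-1],None,fx=1.5,fy=1.5,interpolation=cv2.INTER_CUBIC))
im=grab_frame("scene");cv2.imwrite("pics/scene7.png",cv2.resize(im[130:230,200:320,::-1],None,fx=6,fy=6,interpolation=cv2.INTER_CUBIC)[:600])
E
```

```text
13.25 [554.6   41.12 398.45] [-0.05  0.13  0.17  1.62  0.   -1.75] [ 0.13 -0.52 -0.42] 0.7540539099868673
```

View pics/wrist7.png

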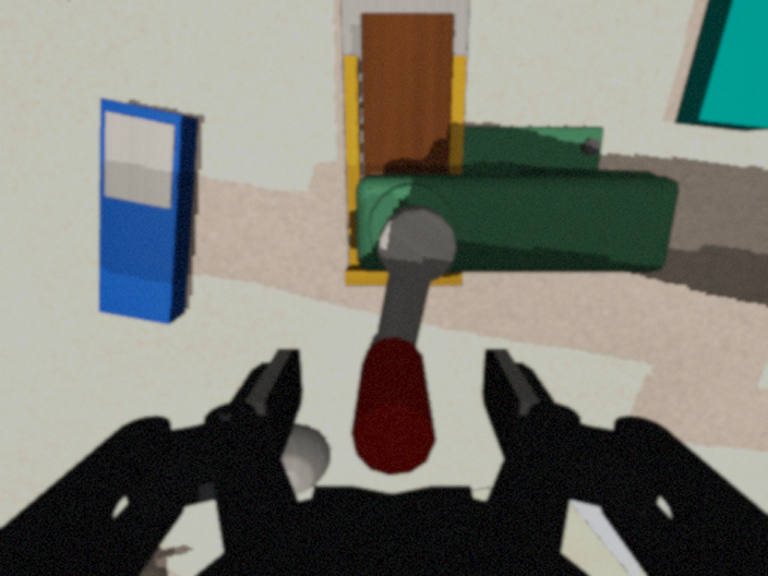

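View pics/scene7.png

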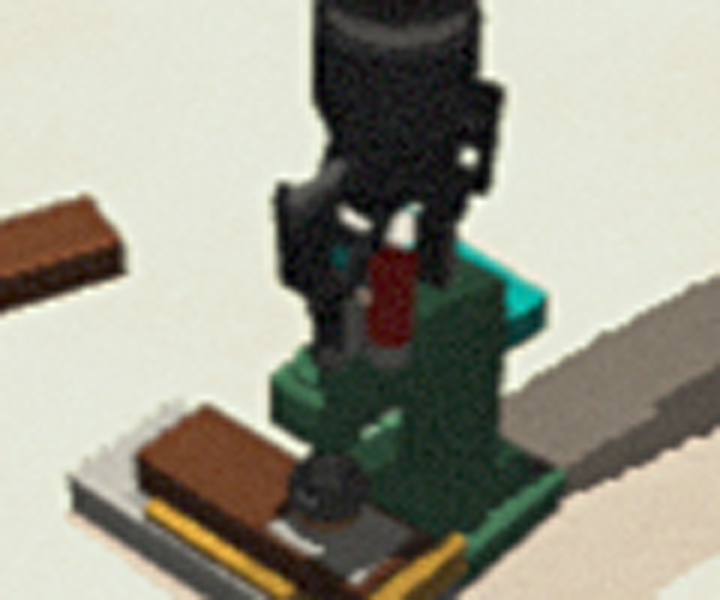

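```bash
python3 - <<'E'
from h import *
np.set_printoptions(precision=2,suppress=True)
s=observe()
for z in(262,264.5,267): print(z,onz("wrist",(262.7,288.5),z,s))
for z in(213,215,218): print(z,onz("wrist",(416.5/1.5,243/1.5),z,s))
E
```

```text
262 [554.94  45.6  262.  ]
264.5 [555.19  43.85 264.5 ]
267 [555.43  42.1  267.  ]
213 [552.87  -1.64 213.  ]
215 [553.04  -2.   215.  ]
218 [553.28  -2.53 218.  ]
```

Request:
arm_command([
  [[0,0,0],[0,0,0]],
  [[0,0,0],[0,0,0]],
  [[0,0,0],[0,0,0]],
  [[0,0,0],[0,0,0]],
  [[0,0,0],[0,0,0]],
], claw=0, grip_force=50)

```text
t: 13.85
ee_pos: [554.4, 41.2, 399.5]
ee_rot: [0.047, 0.706, 0.047, -0.705]
ft_force: [-2.1, -1.3, 4.3]
grip_width: 0.271
```

```bash
cat > rows.py <<'E'
from h import *
import sys
phi0,step,n=map(float,sys.argv[1:4]); r=45
s=observe();Rm=Rt(s)
z=Rm[:,2];print("theta",np.degrees(np.arctan2(z[1],z[0])))
P=lambda a:np.array([r*np.cos(np.radians(a)),r*np.sin(np.radians(a)),16*a/360])
out=[];acc=np.zeros(3);a=phi0
for k in range(int(n)):
    a-=step
    t=(Rm.T@(P(a)-P(phi0)))/25-acc; t=np.round(t,3); acc+=t
    out.append(f"[[{t[0]:.3f}, {t[1]:.3f}, {t[2]:.3f}], [0, 0, 0]]")
for i in range(0,len(out),5): print(round(phi0-step*min(i+5,n),1),"["+", ".join(out[i:i+5])+"]")
E
python3 rows.py 87 8 15; cat > ft.py <<'E'
import sys,numpy as np
phi=np.radians(float(sys.argv[1]));f=np.array(eval(sys.argv[2]))
t=np.array([np.sin(phi),-np.cos(phi)]);r=np.array([np.cos(phi),np.sin(phi)])
print("resist tangential",-f[:2]@t,"radial",f[:2]@r)
E
```

```text
theta -172.31198791147207
47.0 [[[0.014, 0.064, -0.243], [0, 0, 0]], [[0.015, 0.097, -0.232], [0, 0, 0]], [[0.014, 0.128, -0.216], [0, 0, 0]], [[0.014, 0.157, -0.196], [0, 0, 0]], [[0.015, 0.182, -0.172], [0, 0, 0]]]
7.0 [[[0.014, 0.205, -0.145], [0, 0, 0]], [[0.014, 0.223, -0.115], [0, 0, 0]], [[0.015, 0.237, -0.083], [0, 0, 0]], [[0.014, 0.247, -0.049], [0, 0, 0]], [[0.014, 0.250, -0.015], [0, 0, 0]]]
-33.0 [[[0.015, 0.251, 0.021], [0, 0, 0]], [[0.014, 0.245, 0.055], [0, 0, 0]], [[0.014, 0.235, 0.088], [0, 0, 0]], [[0.014, 0.220, 0.121], [0, 0, 0]], [[0.015, 0.201, 0.150], [0, 0, 0]]]
```

Request:
arm_command([
  [[0.014,0.064,-0.243],[0,0,0]],
  [[0.015,0.097,-0.232],[0,0,0]],
  [[0.014,0.128,-0.216],[0,0,0]],
])

```text
t: 14.15
ee_pos: [571.3, 36.9, 398.5]
ee_rot: [-0.047, -0.704, -0.048, 0.707]
ft_force: [-8.9, 0.6, 6.7]
grip_width: 0.268
```

Request:
arm_command([
  [[0.014,0.157,-0.196],[0,0,0]],
  [[0.015,0.182,-0.172],[0,0,0]],
])

```text
t: 14.35
ee_pos: [581.6, 30.1, 397.8]
ee_rot: [-0.047, -0.704, -0.049, 0.707]
ft_force: [-10.0, 2.9, 7.1]
grip_width: 0.263
```

```bash
python3 - <<'E'
from h import *
np.set_printoptions(precision=2,suppress=True)
s=observe();print(s['t'],s['ee_pos'],s['ft_force'],s['grip_width'],s['wrist_torque'])
im=grab_frame("scene");cv2.imwrite("pics/scene8.png",cv2.resize(im[130:230,200:320,::-1],None,fx=6,fy=6,interpolation=cv2.INTER_CUBIC)[:600])
E
```

```text
14.35 [581.6   30.1  397.79] [-9.97  2.88  7.11] 0.2627258085284458 [0.49 1.56 0.01]
```

View pics/scene8.png

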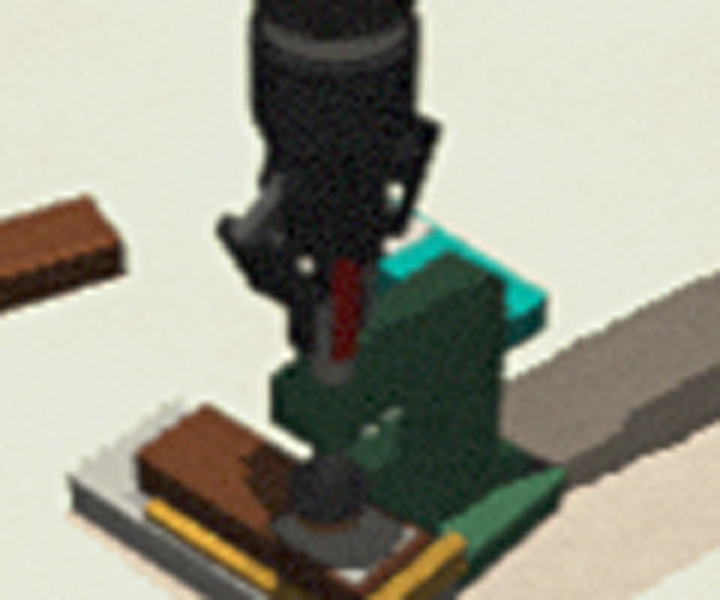

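Request:
arm_command([
  [[0.014,0.205,-0.145],[0,0,0]],
  [[0.01,0.223,-0.115],[0,0,0]],
  [[0.01,0.237,-0.083],[0,0,0]],
  [[0.01,0.247,-0.049],[0,0,0]],
  [[0.01,0.25,-0.015],[0,0,0]],
])

```text
t: 14.9
ee_pos: [596.2, 3.8, 396.1]
ee_rot: [-0.046, -0.705, -0.051, 0.706]
ft_force: [-4.5, 6.9, 3.9]
grip_width: 0.268
```

Request:
arm_command([
  [[0.014,0.251,0.021],[0,0,0]],
  [[0.014,0.245,0.055],[0,0,0]],
  [[0.014,0.235,0.088],[0,0,0]],
  [[0.014,0.22,0.121],[0,0,0]],
  [[0.014,0.201,0.15],[0,0,0]],
])

```text
t: 15.4
ee_pos: [590.8, -26.0, 394.4]
ee_rot: [0.046, 0.707, 0.051, -0.704]
ft_force: [2.8, 8.2, 2.6]
grip_width: 0.267
```

```bash
python3 rows.py -33 5 80; python3 -c "
from h import *
s=observe();print(s['ee_pos'],s['ft_force'],s['t'])"
```

```text
theta -172.17222079951583
-58.0 [[[0.008, 0.114, 0.108], [0, 0, 0]], [[0.007, 0.105, 0.117], [0, 0, 0]], [[0.008, 0.094, 0.126], [0, 0, 0]], [[0.008, 0.082, 0.134], [0, 0, 0]], [[0.007, 0.071, 0.140], [0, 0, 0]]]
-83.0 [[[0.008, 0.058, 0.146], [0, 0, 0]], [[0.008, 0.045, 0.151], [0, 0, 0]], [[0.008, 0.032, 0.153], [0, 0, 0]], [[0.008, 0.018, 0.156], [0, 0, 0]], [[0.008, 0.005, 0.157], [0, 0, 0]]]
-108.0 [[[0.008, -0.010, 0.157], [0, 0, 0]], [[0.009, -0.022, 0.156], [0, 0, 0]], [[0.008, -0.036, 0.153], [0, 0, 0]], [[0.008, -0.050, 0.149], [0, 0, 0]], [[0.009, -0.062, 0.144], [0, 0, 0]]]
-133.0 [[[0.009, -0.074, 0.138], [0, 0, 0]], [[0.009, -0.086, 0.131], [0, 0, 0]], [[0.008, -0.098, 0.124], [0, 0, 0]], [[0.010, -0.108, 0.114], [0, 0, 0]], [[0.009, -0.117, 0.104], [0, 0, 0]]]
-158.0 [[[0.009, -0.126, 0.094], [0, 0, 0]], [[0.009, -0.133, 0.083], [0, 0, 0]], [[0.010, -0.140, 0.070], [0, 0, 0]], [[0.009, -0.146, 0.058], [0, 0, 0]], [[0.010, -0.151, 0.045], [0, 0, 0]]]
-183.0 [[[0.010, -0.153, 0.032], [0, 0, 0]], [[0.010, -0.156, 0.018], [0, 0, 0]], [[0.010, -0.157, 0.005], [0, 0, 0]], [[
[... 1384 characters left out ...]
0.005], [0, 0, 0]], [[0.007, 0.157, 0.009], [0, 0, 0]]]
-383.0 [[[0.008, 0.155, 0.023], [0, 0, 0]], [[0.008, 0.153, 0.036], [0, 0, 0]], [[0.008, 0.149, 0.050], [0, 0, 0]], [[0.007, 0.144, 0.062], [0, 0, 0]], [[0.008, 0.139, 0.074], [0, 0, 0]]]
-408.0 [[[0.007, 0.131, 0.087], [0, 0, 0]], [[0.008, 0.123, 0.097], [0, 0, 0]], [[0.008, 0.115, 0.108], [0, 0, 0]], [[0.007, 0.104, 0.117], [0, 0, 0]], [[0.008, 0.094, 0.126], [0, 0, 0]]]
-433.0 [[[0.008, 0.082, 0.134], [0, 0, 0]], [[0.007, 0.071, 0.140], [0, 0, 0]], [[0.008, 0.058, 0.146], [0, 0, 0]], [[0.008, 0.045, 0.151], [0, 0, 0]], [[0.008, 0.032, 0.154], [0, 0, 0]]]
[590.82525404 -26.01373957 394.41648495] [2.82982797 8.2410481  2.56406134] 15.4
```

Request:
arm_command([
  [[0.009,0.114,0.108],[0,0,0]],
  [[0.009,0.105,0.117],[0,0,0]],
  [[0.009,0.094,0.126],[0,0,0]],
  [[0.009,0.082,0.134],[0,0,0]],
  [[0.009,0.071,0.14],[0,0,0]],
])

```text
t: 15.9
ee_pos: [577.9, -40.3, 393.4]
ee_rot: [0.047, 0.708, 0.05, -0.703]
ft_force: [4.6, 5.4, 0.6]
grip_width: 0.267
```

Request:
arm_command([
  [[0.009,0.058,0.146],[0,0,0]],
  [[0.009,0.045,0.151],[0,0,0]],
  [[0.009,0.032,0.153],[0,0,0]],
  [[0.009,0.018,0.156],[0,0,0]],
  [[0.009,0.005,0.157],[0,0,0]],
])

```text
t: 16.4
ee_pos: [560.1, -47.9, 392.3]
ee_rot: [0.047, 0.709, 0.048, -0.702]
ft_force: [8.2, 1.6, 0.2]
grip_width: 0.27
```

Request:
arm_command([
  [[0.009,-0.01,0.157],[0,0,0]],
  [[0.009,-0.022,0.156],[0,0,0]],
  [[0.009,-0.036,0.153],[0,0,0]],
  [[0.009,-0.05,0.149],[0,0,0]],
  [[0.009,-0.062,0.144],[0,0,0]],
])

```text
t: 16.9
ee_pos: [540.7, -47.3, 391.2]
ee_rot: [0.048, 0.709, 0.046, -0.702]
ft_force: [7.9, -3.0, -0.1]
grip_width: 0.266
```

Request:
arm_command([
  [[0.009,-0.074,0.138],[0,0,0]],
  [[0.009,-0.086,0.131],[0,0,0]],
  [[0.009,-0.098,0.124],[0,0,0]],
  [[0.009,-0.108,0.114],[0,0,0]],
  [[0.009,-0.117,0.104],[0,0,0]],
])

```text
t: 17.4
ee_pos: [523.4, -38.4, 390.0]
ee_rot: [0.049, 0.708, 0.044, -0.703]
ft_force: [4.0, -7.4, -0.9]
grip_width: 0.27
```

Request:
arm_command([
  [[0.009,-0.126,0.094],[0,0,0]],
  [[0.009,-0.133,0.083],[0,0,0]],
  [[0.009,-0.14,0.07],[0,0,0]],
  [[0.009,-0.146,0.058],[0,0,0]],
  [[0.009,-0.151,0.045],[0,0,0]],
])

```text
t: 17.9
ee_pos: [511.3, -22.8, 388.9]
ee_rot: [0.05, 0.706, 0.043, -0.705]
ft_force: [-0.0, -9.0, 2.9]
grip_width: 0.269
```

Request:
arm_command([
  [[0.009,-0.153,0.032],[0,0,0]],
  [[0.009,-0.156,0.018],[0,0,0]],
  [[0.009,-0.157,0.005],[0,0,0]],
])

```text
t: 18.2
ee_pos: [507.6, -11.3, 388.2]
ee_rot: [-0.05, -0.705, -0.044, 0.706]
ft_force: [-2.5, -8.6, 3.3]
grip_width: 0.271
```

```bash
python3 - <<'E'
from h import *
np.set_printoptions(precision=2,suppress=True)
s=observe();print(s['t'],s['ee_pos'],s['ft_force'],s['grip_width'],s['wrist_torque'],s['joint_pos'])
im=grab_frame("scene");cv2.imwrite("pics/scene9.png",cv2.resize(im[130:230,200:320,::-1],None,fx=6,fy=6,interpolation=cv2.INTER_CUBIC)[:600])
s=observe();print(s['t'],s['ee_pos'],s['ft_force'])
E
```

```text
18.2 [507.63 -11.31 388.17] [-2.51 -8.65  3.35] 0.2713612708825902 [-1.56  0.57 -0.02] [-0.15 -0.    0.02  1.59 -0.01 -1.85]
18.25 [507.52 -10.76 388.12] [-2.95 -7.61  3.3 ]
```

View pics/scene9.png

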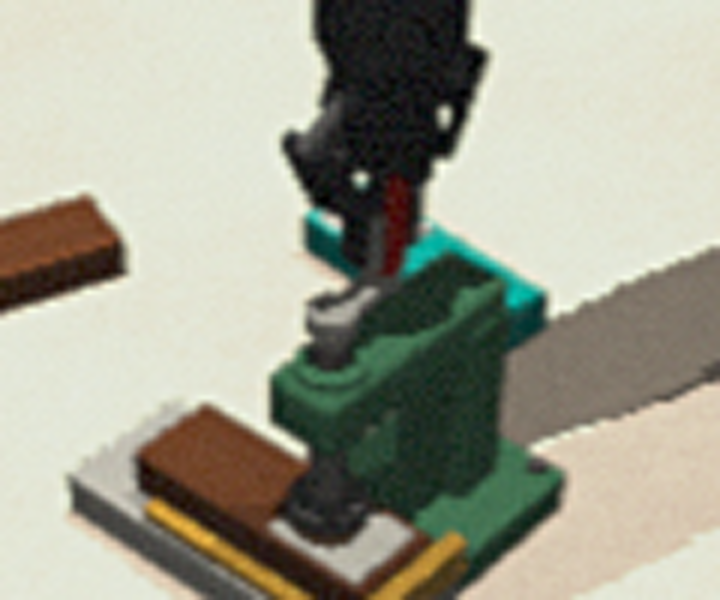

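Request:
arm_command([
  [[0.009,-0.157,-0.009],[0,0,0]],
  [[0.009,-0.155,-0.023],[0,0,0]],
  [[0.009,-0.153,-0.036],[0,0,0]],
  [[0.009,-0.149,-0.049],[0,0,0]],
])

```text
t: 18.65
ee_pos: [507.7, 4.5, 387.3]
ee_rot: [-0.049, -0.705, -0.044, 0.707]
ft_force: [-4.8, -8.5, 5.3]
grip_width: 0.268
```

Request:
arm_command([
  [[0.009,-0.144,-0.062],[0,0,0]],
  [[0.009,-0.138,-0.075],[0,0,0]],
  [[0.009,-0.131,-0.086],[0,0,0]],
])

```text
t: 18.95
ee_pos: [511.3, 15.7, 386.6]
ee_rot: [-0.049, -0.704, -0.044, 0.707]
ft_force: [-8.1, -7.8, 7.1]
grip_width: 0.267
```

Request:
arm_command([
  [[0.009,-0.124,-0.097],[0,0,0]],
  [[0.009,-0.114,-0.108],[0,0,0]],
  [[0.009,-0.104,-0.117],[0,0,0]],
  [[0.009,-0.094,-0.126],[0,0,0]],
  [[0.009,-0.082,-0.134],[0,0,0]],
])

```text
t: 19.45
ee_pos: [523.1, 30.9, 385.6]
ee_rot: [-0.049, -0.703, -0.045, 0.708]
ft_force: [-11.9, -5.5, 7.9]
grip_width: 0.268
```

Request:
arm_command([
  [[0,0.03,0.05],[0,0,0]],
  [[0,0.02,0.03],[0,0,0]],
])

```text
t: 19.65
ee_pos: [522.5, 30.4, 385.6]
ee_rot: [-0.048, -0.705, -0.047, 0.706]
ft_force: [-5.4, 0.3, 5.2]
grip_width: 0.269
```

```bash
python3 - <<'E'
from h import *
np.set_printoptions(precision=2,suppress=True)
s=observe();print(s['t'],s['ee_pos'],s['ft_force'],s['grip_width'],s['wrist_torque'])
im=grab_frame("scene");cv2.imwrite("pics/scene10.png",cv2.resize(im[130:230,200:320,::-1],None,fx=6,fy=6,interpolation=cv2.INTER_CUBIC)[:600])
E
```

```text
19.65 [522.54  30.39 385.56] [-5.36  0.28  5.25] 0.2691198200261511 [-0.18  0.91  0.03]
```

View pics/scene10.png

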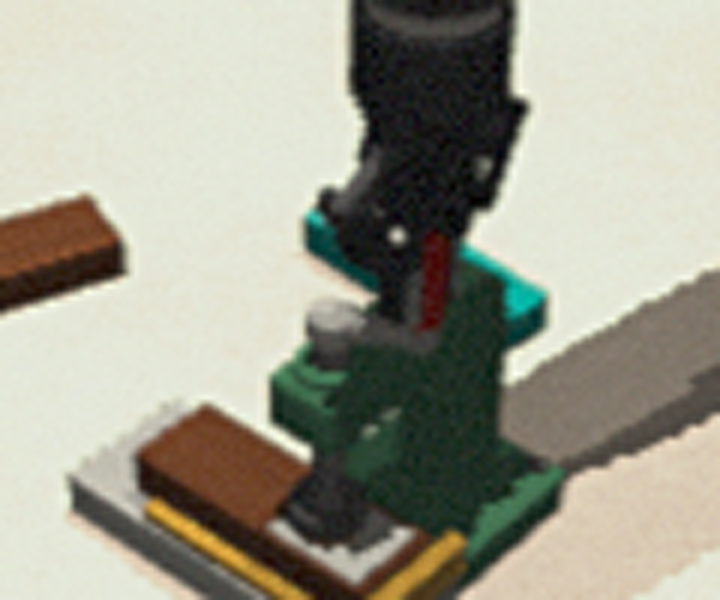

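Request:
arm_command([
  [[0,0,0],[0,0,0]],
  [[0,0,0],[0,0,0]],
  [[0,0,0],[0,0,0]],
], claw=0.65)

```text
t: 20.0
ee_pos: [523.8, 30.9, 384.4]
ee_rot: [0.047, 0.706, 0.048, -0.705]
ft_force: [-0.8, 0.1, -0.4]
grip_width: 0.647
```

Request:
arm_command([
  [[-0.4,0,0],[0,0,0]],
  [[-0.8,0,0],[0,0,0]],
  [[-1,0,0],[0,0,0]],
  [[-1,0,0],[0,0,0]],
  [[-1,0,0],[0,0,0]],
])

```text
t: 20.5
ee_pos: [523.5, 30.9, 491.5]
ee_rot: [0.047, 0.706, 0.047, -0.705]
ft_force: [0.1, 0.5, 0.6]
grip_width: 0.652
```

Request:
arm_command([
  [[-0.5,-1,0],[0,0,0]],
  [[0,-1,0],[0,0,0]],
  [[0,-1,0],[0,0,0]],
  [[0,-0.5,0],[0,0,0]],
  [[0,0,0],[0,0,0]],
])

```text
t: 21.0
ee_pos: [511.6, 118.7, 502.7]
ee_rot: [0.048, 0.706, 0.048, -0.705]
ft_force: [-0.1, 0.3, 0.5]
grip_width: 0.652
```

```bash
python3 - <<'E'
from h import *
np.set_printoptions(precision=2,suppress=True)
s=observe();print(s['t'],s['ee_pos'],s['ft_force'],s['grip_width'])
a=grab_frame("scene");b=grab_frame("wrist");c=grab_frame("top")
cv2.imwrite("pics/f1.png",cv2.resize(a[130:250,190:330,::-1],None,fx=5,fy=5,interpolation=cv2.INTER_CUBIC))
cv2.imwrite("pics/f2.png",b[:,:,::-1]);cv2.imwrite("pics/f3.png",c[:,:,::-1])
cv2.imwrite("pics/f4.png",a[:,:,::-1])
E
```

```text
21.0 [511.62 118.73 502.7 ] [-0.08  0.32  0.47] 0.6521355041759104
```

View pics/f1.png

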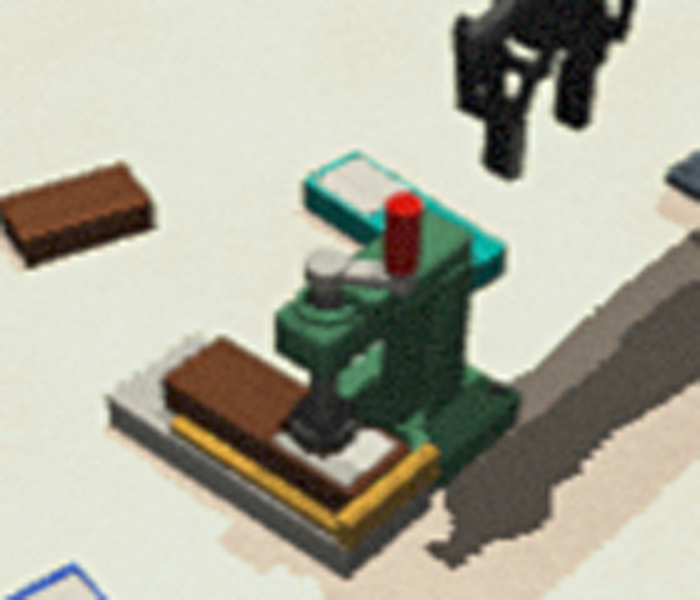

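View pics/f2.png

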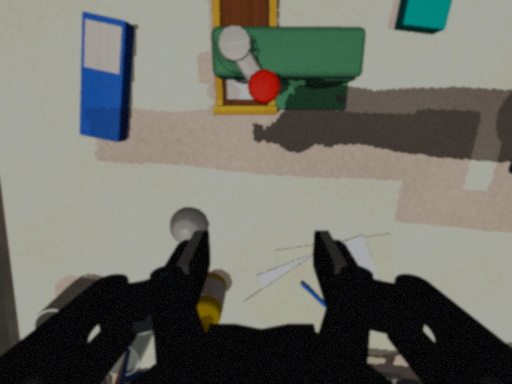

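View pics/f4.png

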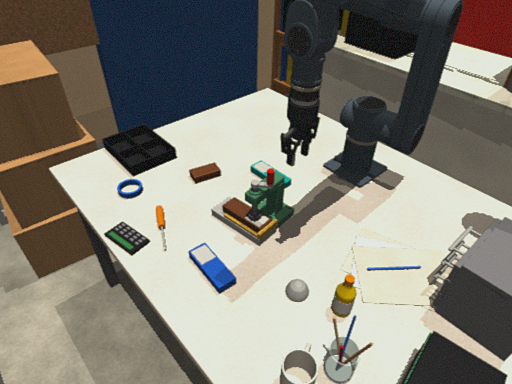

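```bash
python3 -c "
from workcell import *
print(job_done())"
```

```text
the job is handed in; nothing more can be done
None
```

The plinth is against the brass stop and clamped. I handed the job in at about 21 s with the gripper raised clear and touching nothing.

- **Slide:** I pushed the plinth about 60 mm along the bed with the closed fingertips, slowing to 10 mm/s or less at the end. I stopped when the push rose from about 5 N to about 11 N, at the expected home position.
- **Crank:** I wound it about 320° clockwise. Winding it free took about 8.2 N along its circle. From near 270° the push climbed through 9.4 and 10.7 to 12.8 N, so I stopped there. That is about 0.95 rad past the touch, which I work out as roughly 65–95 N at the pad. The pad force itself could not be measured.
- **Release:** I eased off the push before opening the fingers, which moved the hand back about 0.8 mm. I did not wind again to re-check the push after that.
- **Last checks:** The final pictures show the plinth at the stop with the pad on it. The offcut, glue bottle and dome look undisturbed, and the wrist force is near zero. No check failed. Early camera estimates of the screw axis and the bed's angle differed by a few mm and about 1°, but this caused no problem.

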